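Set the blue stamping turntable to its start mark

ROBOT

A 7-joint arm with a two-finger parallel gripper is mounted at the origin on the work surface. World frame = base frame: x ahead of the robot, y to its left, z up, the work surface at z = 0. Lengths are in mm, angles in rad, forces in N, time in s.
With the tool pointing down it reaches from about 400 to 850 mm from the base axis. Payload 6.9 kg.
Tool frame: the origin (TCP) lies at the very end of the fingers, on their centre line; the grasp point (between the pads) lies 19 mm behind it; z points along the fingers, x is the direction in which the jaws open and shut, and the axes are right-handed (so a half turn about z gives the same grasp; the last joint's range is limited). The gripper opens to 85 mm and grips with 20 to 120 N. Pads are 22 mm wide; open, the fingers measure 114 mm over their backs; the gripper's body (76 mm by 85 mm) begins 54 mm behind the grasp point. The pads swing forward as they close: fully open they stand 13 mm farther back than shut.
Start: joints at [0.105, 0.507, -0.238, 1.5, 0.126, 1.149, -0.155], TCP at [624.989, -0.025, 231.275] pointing down, gripper open.
Joint ranges: [-3.08, 3.08], [-0.24, 2.05], [-1.43, 1.35], [0, 2.5], [-1.52, 4.66], [0.17, 1.96], [-2.89, 2.89]. Speed limits (rad/s): [2.39, 2.39, 3.14, 3.14, 3.14, 3.14, 3.14].

INTERFACE

Orientations are given as a unit quaternion [x, y, z, w].
In Python, from workcell import observe, get_image, camera_model, hand_in gives the robot as it stands. The module is installed in compiled form; this text tells all that it offers.
- The arm moves only by the tool send_rows, never from a script. Its argument "rows" is a list of rows, each a list of 6 numbers: the shift along the tool's x, y, z in m, then the turn, a rotation vector about the tool's x, y, z in degrees. A call has 1 to 12 rows; each row is the pose to reach, as a shift and turn from the pose commanded when the call began, along the tool's axes at that moment; what a row does not reach only later rows make up. A row lasts 1/10 s, in which the tool goes at most 50 mm and 8.59 degrees, less where a joint would pass 70% of its speed; a pose out of reach is approached as far as the arm can. A call with a gripper value outside its range is refused whole. "gripper" is the finger opening in m, from 0 to 0.0854, set as the call begins (left out, the last holds). The fingers move at their own pace and stop on an object; "squeeze" is the grip in N (left out, the last holds). Time passes only in rows, so rows that repeat a pose let the fingers close. It gives the time, the measured TCP pose, the force and the opening at its end, in the units of the state.
- observe(): the state, without advancing time (a new reading comes with each control period).
- get_image(name): name is "scene" or "side" or "wrist"; returns (picture, depth): 384x512x3 uint8, red, green, blue; 384x512 float32, mm along the optical axis (not along the pixel's ray), 0 where there is no reading.
- camera_model(name): a dict with "fx", "fy", "cx", "cy" (pixels), "R" (3x3) and "t" (3): a world point X has camera coordinates R X + t. Camera axes: x right, y down, z forward; pixel columns grow to the right and rows downward; lengths in mm; the calibration is good to about 2 mm. The wrist camera is an equidistant fisheye: a pixel r from the principal point sees the ray r / f radians off the axis. A picture is of the moment at which its call begins: read the wrist's pose just before it. camera_model takes no time and is no camera call; for the wrist camera it gives the pose at the moment of the call.
- hand_in(): hands the job in, once; it reports no verdict.
The state is a dict: "clock": time; "joints": joint angles; "joint_velocities": joint speeds; "tau": joint torques, N m; "tool_pos": TCP position; "tcp_rot": TCP orientation; "force": force on the tool from outside, world axes, zero at the start; "torque": the same for the moment, N m; "finger_gap": finger opening in mm.
Only numpy, scipy, OpenCV 4.12 (cv2) and the standard library are available. Lean on these libraries where they do the work, as an engineer would, in place of code of your own. Each camera call takes 0.05 s, during which the arm holds its last target.

TASK

The next brass blank has to be stamped from its starting position: turn the wheel of the blue turntable until the white mark engraved on its rim faces the tip of the red pointer on the stand, and leave it there. Leave the grey turntable's wheel as it is.

Things in the scene. Friction and masses are not known exactly. Their poses are not given: they have to be found in the camera images.
- blue_stand: Fixed pale concrete block, 200 x 150 x 50 mm, carrying the blue wheel and red pointer. Origin on the table (z = 0) under the wheel's vertical axis; +x points from the axis to the pointer, z up. The block spans -75 to 125 mm in x, +-75 in y. The wheel turns endlessly both ways, needs 0.08 N m (1.3 N at the rim) and stays where left; its mark starts 34 to 83 degrees counter-clockwise (from above) of the pointer.
- blue_mark (a point): White mark, 7 mm wide, across the rim top and down the outside of the blue wheel; point at the rim's top outer edge, 70 mm from the axis, 95 mm above the table. The wheel is an open dish, 140 mm across: rim an upright wall 10 mm thick (60 to 70 mm from the axis), 55 to 95 mm above the table, can be pinched from above; dish floor at 63 mm, a nut (radius 11, top at 70 mm) in the middle.
- blue_pointer (a point): Inner tip of the rigid red pointer on the blue turntable's stand, 74 mm from the wheel's axis, 98 mm above the table, 4 mm from the mark when they face each other. The pointer is up to 30 mm wide, reaches 117 mm from the axis and 101 mm above the table.
- grey_mark (a point): White mark on the rim of the other turntable: same shape and size, but grey wheel, black block and yellow pointer; point as for blue_mark. Not to be turned. The turntables stand side by side, either one on the left, their axes at least 270 mm apart.
Not all that is in view belongs to the job. What is shaped like the blue_stand but green or orange is not meant.

How it is judged (in metres and radians):
At the end, for the whole second after the job is handed in: The blue wheel's white mark faces the red pointer: mark and pointer tip within 14.5 mm of each other as seen from above (about 11 degrees either side of exact), staying so (horizontal distance between blue_mark and blue_pointer below 0.0145 m); the robot touches nothing.
It fails at once if the grey turntable's wheel is turned (its mark moves more than 12 mm, about 10 degrees) (distance of grey_mark from where it was at the start of the episode above 0.012 m).
It also fails if it takes over 35 s, if anything falls off the work surface, if the arm or the gripper's body presses on something with over 40 N, if the wrist force passes 120 N, or if a joint passes its speed limit or range.

## Working session

There is one attempt and no reset: what is moved stays moved. The work goes in short steps, Python scripts to look and compute and a tool call to move; the robot and the scene stay as the last step left them, time stands still between calls to the robot, and variables do not carry over. Pictures are saved under pics/ and viewed, and the job is handed in when it is done.

Besides the shell and the picture viewer there is one more tool, called after "Emit:" as a command line: name --pt "numbers of a row" for each row, then --argument value for the rest. send_rows: Moves the arm, as the interface text tells. Its arguments: {"type":"object","properties":{"rows":{"type":"array","items":{"type":"array","items":{"type":"number"}}},"gripper":{"type":"number"},"squeeze":{"type":"number"}},"required":["rows"]}

```bash
mkdir -p pics
python3 - <<'E'
from workcell import *
import cv2,numpy as np
print(observe())
for n in ("scene","side"):
    p,d=get_image(n); cv2.imwrite(f"pics/{n}0.png",p[:,:,::-1]); np.savez(f"{n}0.npz",p=p,d=d)
    print(n,camera_model(n))
E
```

```text
{'clock': 0.0, 'joints': array([ 0.10547557,  0.50832716, -0.23749612,  1.50117687,  0.12571003,
        1.14892361, -0.15482723]), 'joint_velocities': array([ 0.00015051, -0.00080956,  0.00114313, -0.00023136, -0.0004962 ,
       -0.00036125,  0.00207003]), 'tau': array([ 1.19726570e-03, -6.20588279e+01, -2.18696728e+00, -2.49655455e+01,
        1.23123583e-02,  1.21321963e-02,  2.04169703e-05]), 'tool_pos': array([ 6.24466374e+02, -8.39271377e-02,  2.30420139e+02]), 'tcp_rot': array([ 9.99999574e-01, -7.00840945e-07, -9.22247458e-04,  3.29627100e-05]), 'force': array([-0.34958363,  0.36095604, -0.15088569]), 'torque': array([-0.00735662,  0.01118576, -0.00472136]), 'finger_gap': 85.18804325030312}
scene {'fx': 397.79417759445244, 'fy': 397.79417759445244, 'cx': 250.08775705084264, 'cy': 184.16470089010326, 'R': array([[-0.68871682,  0.72494477, -0.0111456 ],
       [ 0.53596029,  0.49870339, -0.68120591],
       [-0.48827832, -0.47513157, -0.73200702]]), 't': array([ 338.06543842, -176.42693604, 1334.03132697])}
side {'fx': 361.59810040364243, 'fy': 361.59810040364243, 'cx': 254.17572846999755, 'cy': 192.47577063529698, 'R': array([[ 0.7809164 , -0.6245768 , -0.0085679 ],
       [-0.35578144, -0.43348024, -0.827958  ],
       [ 0.51340934,  0.64961427, -0.56072466]]), 't': array([-368.53050375,  226.98786002,  736.09339324])}
```

View pics/scene0.png

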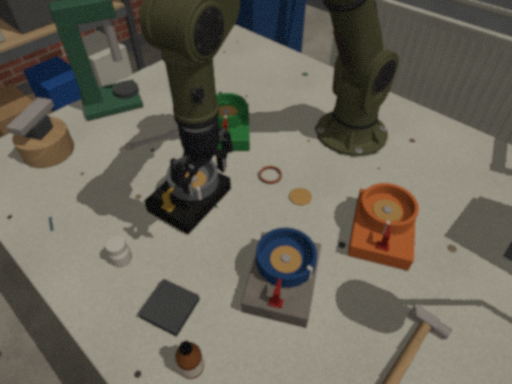

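View pics/side0.png

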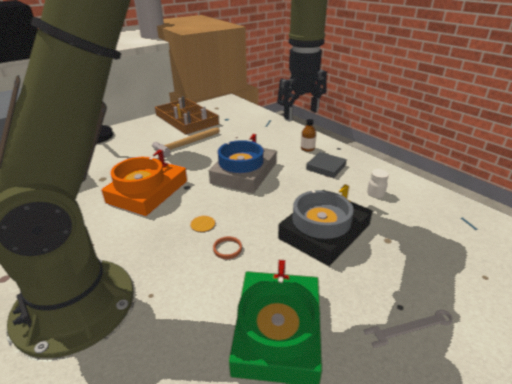

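The scene view shows the blue wheel at about (286,257), the red pointer at about (277,293) and the white mark at about (309,268). The grey wheel is under the gripper at about (195,180). Next I'll measure these from depth in both views.

```bash
cat > h.py <<'E'
import numpy as np,cv2
from workcell import camera_model
def world(n,d,m,M=None):
    M=M or camera_model(n); v,u=np.nonzero(m&(d>0)); z=d[v,u]
    c=np.c_[(u-M['cx'])/M['fx']*z,(v-M['cy'])/M['fy']*z,z]
    return (c-M['t'])@np.array(M['R']),u,v
def onplane(n,uv,h,M=None):
    M=M or camera_model(n); R=np.array(M['R']);uv=np.atleast_2d(uv)
    r=np.c_[(uv[:,0]-M['cx'])/M['fx'],(uv[:,1]-M['cy'])/M['fy'],np.ones(len(uv))]@R
    o=-R.T@M['t']; s=(h-o[2])/r[:,2]; return o+s[:,None]*r
def circ(P):
    A=np.c_[2*P[:,:2],np.ones(len(P))]; s=np.linalg.lstsq(A,(P[:,:2]**2).sum(1),rcond=None)[0]
    return s[:2],np.sqrt(s[2]+s[:2]@s[:2])
E
python3 - <<'E'
from h import *
rois={'scene':(235,215,330,330),'side':(200,120,285,195)}
for n in rois:
    f=np.load(n+'0.npz');p,d=f['p'],f['d'];x0,y0,x1,y1=rois[n]
    roi=np.zeros(d.shape,bool);roi[y0:y1,x0:x1]=1
    h=cv2.cvtColor(p,cv2.COLOR_RGB2HSV).astype(int);H,S,V=h[...,0],h[...,1],h[...,2]
    blue=roi&(H>100)&(H<130)&(S>120); red=roi&((H<6)|(H>174))&(S>150)
    P,u,v=world(n,d,blue); print(n,'blue z pct',np.percentile(P[:,2],[5,50,90,95,99]))
    # outer hull of wheel, cast on z=95
    t=P[P[:,2]>90]; c,r=circ(t); print('rim top circle',c,r,len(t), 'xy ext',t.min(0),t.max(0))
    Q,u,v=world(n,d,red); print('red ext',Q.min(0),Q.max(0))
    rr=np.linalg.norm(Q[:,:2]-c,axis=1); hi=Q[:,2]>85; print('red top r range',np.percentile(rr[hi],[0,5,50,95,100]), 'dir',np.degrees(np.arctan2(*(np.median(Q[hi][:,:2],0)-c)[::-1])))
    # white
    wh=roi&(S<60)&(V>150); W,u,v=world(n,d,wh)
    rw=np.linalg.norm(W[:,:2]-c,axis=1); k=(W[:,2]>70)&(rw<80)
    for a in zip(u[k],v[k],W[k].round(0).tolist(),rw[k].round(),np.degrees(np.arctan2(W[k,1]-c[1],W[k,0]-c[0])).round(1)):print(a)
    big=cv2.resize(p[y0:y1,x0:x1],None,fx=5,fy=5,interpolation=cv2.INTER_CUBIC); cv2.imwrite(f'pics/{n}_crop.png',big[:,:,::-1])
E
```

```text
scene blue z pct [60.14298283 75.46358131 93.98008077 94.79970512 96.13813728]
rim top circle [565.12852129 184.78046522] 63.50944336783436 546 xy ext [498.88066121 116.79274318  90.00931401] [632.87402455 252.7906276   98.61902508]
red ext [625.3771298  209.6532068   48.25887561] [670.01338438 247.85723669 103.28332091]
red top r range [ 73.96989184  77.89991094  99.82309395 109.78809984 110.48492067] dir 28.38905863904309
side blue z pct [60.4684193  77.04646362 92.16513956 93.32868266 94.19067709]
rim top circle [561.20347629 176.68998644] 63.8796738994685 166 xy ext [492.30857925 110.13322847  90.03203582] [627.36717164 242.38635851  95.7089924 ]
red ext [631.06816722 213.70133409  79.7229929 ] [654.28501716 229.66041461  99.87300162]
red top r range [ 79.06272759  85.17696044  94.62292243 103.99161753 104.81632498] dir 27.983174967570086
(np.int64(236), np.int64(140), [593.0, 243.0, 93.0], np.float64(74.0), np.float64(64.1))
(np.int64(226), np.int64(142), [560.0, 250.0, 94.0], np.float64(74.0), np.float64(91.0))
(np.int64(227), np.int64(142), [563.0, 249.0, 93.0], np.float64(72.0), np.float64(88.9))
(np.int64(228), np.int64(142), [564.0, 245.0, 94.0], np.float64(69.0), np.float64(87.4))
(np.int64(259), np.int64(144), [631.0, 173.0, 94.0], np.float64(70.0), np.float64(-2.8))
(np.int64(219), np.int64(147), [525.0, 238.0, 92.0], np.float64(71.0), np.float64(120.7))
```

```bash
ls pics
```

```text
scene0.png
scene_crop.png
side0.png
side_crop.png
```

View pics/scene_crop.png

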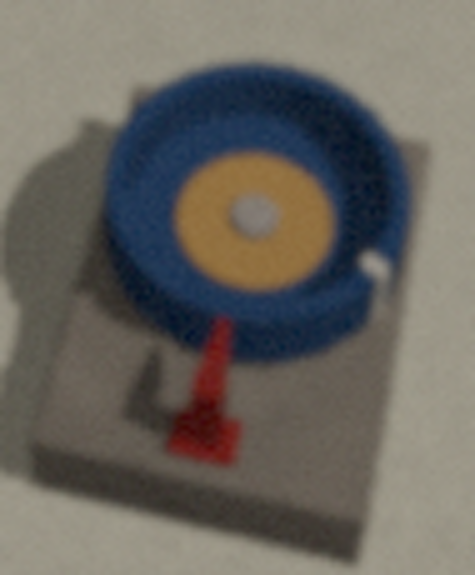

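View pics/side_crop.png

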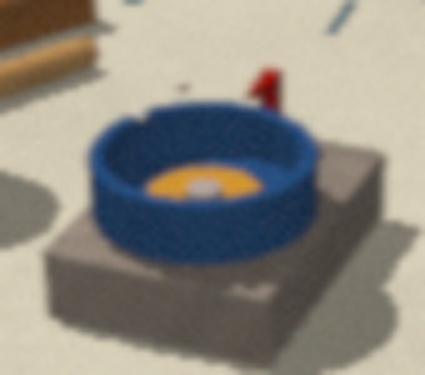

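The scene crop shows the mark at about (310,268) and the pointer tip at about (279.6,279). In the side view the mark is the notch at about (227.6,142.4).

Run:
```python
from h import *
ax=np.array([563.5,181.5])
ang=lambda P,c:np.degrees(np.arctan2(*(P[:2]-c)[::-1]))
A={}
for n,uvs in (('scene',[(310,268),(311,269.4)]),('side',[(227.6,142.6)])):
    for uv in uvs:
        P=onplane(n,uv,95)[0]
        for c in ([565.1,184.8],[561.2,176.7],ax): print(n,uv,P.round(1),ang(P,np.array(c)).round(1),np.linalg.norm(P[:2]-c).round(1))
P=onplane('scene',(279.6,279),98)[0];print('tip',P,[ang(P,np.array(c)) for c in ([565.1,184.8],[561.2,176.7])])
# triangulate nut and tip heights: nut scene, side
def tri(a,b):
    L=[]
    for n,uv in (('scene',a),('side',b)):
        M=camera_model(n);K=np.array([[M['fx'],0,M['cx']],[0,M['fy'],M['cy']],[0,0,1]]);L.append(K@np.c_[M['R'],M['t']])
    X=cv2.triangulatePoints(L[0],L[1],np.array(a,float),np.array(b,float));return (X[:3]/X[3]).ravel()
print('nut',tri((286,258),(240.5,157.6)),'mark',tri((310.2,268),(227.6,142.6)))
# hull ellipses of wheel cast on z=95
for n,(x0,y0,x1,y1) in {'scene':(235,215,330,330),'side':(200,120,285,195)}.items():
    p=np.load(n+'0.npz')['p'];h=cv2.cvtColor(p,cv2.COLOR_RGB2HSV);m=cv2.inRange(h,(100,100,0),(130,255,255));k=np.zeros_like(m);k[y0:y1,x0:x1]=255;m&=k
    c=max(cv2.findContours(m,0,1)[0],key=cv2.contourArea)[:,0].astype(float);W=onplane(n,c,95)
    # keep far-side points (upper in image)
    g=W[c[:,1]<c[:,1].min()+0.35*(np.ptp(c[:,1]))]; cc,r=circ(g);print(n,'far edge circle',cc,r,len(g))
```

```text
scene (310, 268) [561.  249.2  95. ] 93.7 64.6
scene (310, 268) [561.  249.2  95. ] 90.2 72.5
scene (310, 268) [561.  249.2  95. ] 92.2 67.8
scene (311, 269.4) [562.2 253.   95. ] 92.4 68.2
scene (311, 269.4) [562.2 253.   95. ] 89.2 76.3
scene (311, 269.4) [562.2 253.   95. ] 91.0 71.5
side (227.6, 142.6) [559.9 241.3  95. ] 95.3 56.7
side (227.6, 142.6) [559.9 241.3  95. ] 91.2 64.6
side (227.6, 142.6) [559.9 241.3  95. ] 93.5 59.9
tip [628.37709049 219.2686946   98.        ] [np.float64(28.578291494326002), np.float64(32.36156637485494)]
nut [563.11043296 182.83077725  65.72192943] mark [561.23842147 247.74207223  92.66408657]
scene far edge circle [566.39594805 184.92325738] 66.55002400629763 68
side far edge circle [559.16024842 172.30083797] 64.55020539418967 49
```

Estimates so far: axis near (563,182), pointer direction about 29°, mark about 92–93°, so the wheel needs about 63° clockwise. I'll move above the wheel and refine with the wrist camera.

Emit:
send_rows --pt "-0.015 -0.03 0 0 0 -5" --pt "-0.03 -0.06 0 0 0 -11" --pt "-0.04 -0.1 0 0 0 -17" --pt "-0.05 -0.13 0 0 0 -23" --pt "-0.055 -0.16 0 0 0 -28" --pt "-0.061 -0.18 0 0 0 -30" --pt "-0.061 -0.18 0 0 0 -30" --pt "-0.061 -0.18 0 0 0 -30" --pt "-0.061 -0.18 0 0 0 -30" --gripper 0.045 --squeeze 30

```text
clock: 1.0
tool_pos: [564.5, 178.1, 231.0]
tcp_rot: [0.966, 0.257, -0.0, 0.001]
force: [0.8, 0.3, -0.4]
finger_gap: 45.1
```

Run:
```python
from workcell import *
import cv2,numpy as np,pickle
o=observe();print(o['clock'],o['tool_pos'],o['tcp_rot'],o['finger_gap'],o['joints'][6])
for n in("wrist","scene"):
    M=camera_model(n);p,d=get_image(n);pickle.dump((M,p,d),open(n+"1.pkl","wb"));cv2.imwrite(f"pics/{n}1.png",p[:,:,::-1])
    print(M)
```

```text
1.0 [564.48887878 178.14673833 231.01285904] [ 9.66349197e-01  2.57232965e-01 -2.60318025e-04  6.02321980e-04] 45.09076247345741 -0.01766637470646082
{'fx': 297.3186396354542, 'fy': 297.3186396354542, 'cx': 250.86152020250574, 'cy': 189.69725700143292, 'R': array([[ 8.67158018e-01,  4.98032908e-01, -4.40737217e-04],
       [ 4.77153761e-01, -8.30549754e-01,  2.87247967e-01],
       [ 1.42692886e-01, -2.49299677e-01, -9.57856154e-01]]), 't': array([-578.67555572, -158.94431029,  342.1950154 ])}
{'fx': 397.79417759445244, 'fy': 397.79417759445244, 'cx': 250.08775705084264, 'cy': 184.16470089010326, 'R': array([[-0.68871682,  0.72494477, -0.0111456 ],
       [ 0.53596029,  0.49870339, -0.68120591],
       [-0.48827832, -0.47513157, -0.73200702]]), 't': array([ 338.06543842, -176.42693604, 1334.03132697])}
```

View pics/wrist1.png

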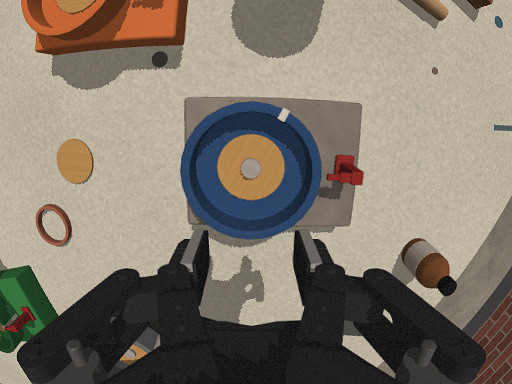

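View pics/scene1.png

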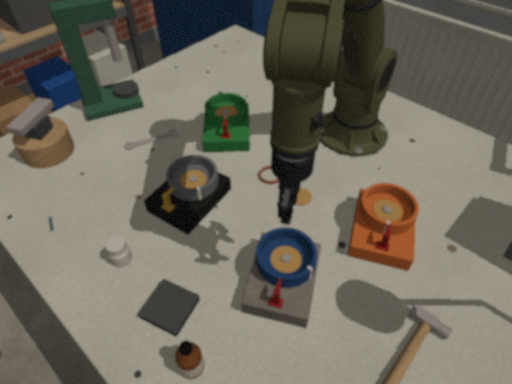

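The wrist view shows the blue wheel centred near the nut at (251,168), the mark at (284,114) and the pointer tip at (328,177). I'll now unproject these with the fisheye model.

```bash
cat >> h.py <<'E'
def fish(M,uv):
    uv=np.atleast_2d(uv).astype(float);D=np.c_[uv[:,0]-M['cx'],uv[:,1]-M['cy']];r=np.linalg.norm(D,axis=1)+1e-9;a=r/M['fx']
    return np.c_[D/r[:,None]*np.sin(a)[:,None],np.cos(a)]
def fplane(M,uv,h):
    R=np.array(M['R']);w=fish(M,uv)@R;o=-R.T@M['t'];return o+((h-o[2])/w[:,2])[:,None]*w
def fworld(M,d,m):
    v,u=np.nonzero(m&(d>0));c=fish(M,np.c_[u,v]);c=c*(d[v,u]/c[:,2])[:,None];return (c-M['t'])@np.array(M['R'])
def analyse(M,p,d,box):
    x0,y0,x1,y1=box;roi=np.zeros(d.shape,bool);roi[y0:y1,x0:x1]=1
    h=cv2.cvtColor(p,cv2.COLOR_RGB2HSV).astype(int);H,S,V=h[...,0],h[...,1],h[...,2]
    blue=roi&(H>100)&(H<130)&(S>120)&(V>50);red=roi&((H<6)|(H>174))&(S>150);wh=roi&(S<60)&(V>170)
    return blue,red,wh
E
python3 - <<'E'
from h import *;import pickle
M,p,d=pickle.load(open('wrist1.pkl','rb'));o=-np.array(M['R']).T@M['t'];print('cam',o)
b,r,w=analyse(M,p,d,(175,90,375,235))
P=fworld(M,d,b);print('blue z',np.percentile(P[:,2],[5,50,90,99]));t=P[P[:,2]>89];print('rimtop',circ(t),len(t))
k=max(cv2.findContours(b.astype(np.uint8),0,1)[0],key=cv2.contourArea)[:,0]
W=fplane(M,k,95);k2=k[:,1]<190;print('outer edge',circ(W[k2]),k2.sum());c,_=circ(W[k2])
Q=fworld(M,d,r);print('red z',Q[:,2].max());
v,u=np.nonzero(r);q=fplane(M,np.c_[u,v],98);i=np.argsort(np.linalg.norm(q[:,:2]-c,axis=1))[:6];print('tip',np.c_[u,v][i].tolist(),q[i].mean(0))
v,u=np.nonzero(w);print(len(u));nn=(u>270)&(u<300)&(v<130);m=fplane(M,np.c_[u,v][nn],95);mm=m.mean(0);print('mark',u[nn].mean(),v[nn].mean(),mm)
n=fplane(M,(251,168),70)[0];print('nut',n)
for cc in (c,n[:2]):
    a=[np.degrees(np.arctan2(*(X[:2]-cc)[::-1])) for X in (q[i].mean(0),mm)];print(cc,a,a[1]-a[0])
E
```

```text
cam [528.81522918 241.49741878 373.17498743]
blue z [61.69722    63.7355692  94.91754339 95.91169305]
rimtop (array([561.73938346, 183.33283665]), np.float64(63.95527737540429)) 3670
outer edge (array([561.91168378, 181.97924098]), np.float64(68.01301871221983)) 253
red z 102.58285087593057
tip [[327, 175], [327, 176], [327, 177], [327, 178], [327, 179], [328, 174]] [627.64712058 218.60131091  98.        ]
5574
mark 284.95081967213116 98.97704918032787 [553.97635719 260.81473376  95.        ]
nut [562.33185336 183.16128242  70.        ]
[561.91168378 181.97924098] [np.float64(29.122750361125227), np.float64(95.74784866194162)] 66.62509830081639
[562.33185336 183.16128242] [np.float64(28.484233650824272), np.float64(96.14138631587456)] 67.65715266505029
```

Run:
```python
from h import *;import pickle;from workcell import observe
M,p,d=pickle.load(open('wrist1.pkl','rb'))
b,r,w=analyse(M,p,d,(276,105,294,124))
v,u=np.nonzero(w&(d<300));print(len(u),u.mean(),v.mean(),d[v,u].min(),d[v,u].max())
m=fplane(M,np.c_[u,v],95).mean(0);c=np.array([562,182.8]);print(m,np.linalg.norm(m[:2]-c));tip=np.array([627.6,218.6])
a=[np.degrees(np.arctan2(*(X[:2]-c)[::-1])) for X in (tip,m)];print(a,a[1]-a[0])
o=observe();print(o['tool_pos'],o['joint_velocities'].round(3))
from scipy.spatial.transform import Rotation as R
T=R.from_quat(o['tcp_rot']);print(T.as_matrix().round(3))
g=c+65*np.array([np.cos(np.radians(210)),np.sin(np.radians(210))]);print(g,T.inv().apply(np.r_[g,72]-o['tool_pos']))
```

```text
79 283.2025316455696 114.41772151898734 266.60355 271.4993
[559.93689488 247.44483586  95.        ] 64.67774892610412
[np.float64(28.62269712402625), np.float64(91.8279435048381)] 63.20524638081186
[564.46456578 178.34078622 231.10263265] [ 0.001 -0.001 -0.008  0.001 -0.001 -0.001  0.002]
[[ 0.868  0.497 -0.   ]
 [ 0.497 -0.868 -0.001]
 [-0.001  0.001 -1.   ]]
[505.70834875 150.3       ] [-64.83713417  -5.01021326 159.13286977]
```

Rotation needed is −63.2°. I'll go to above the rim at 210°, on the side away from the pointer.

Emit:
send_rows --pt "-0.03 -0.003 0.02 0 0 0" --pt "-0.06 -0.005 0.05 0 0 0" --pt "-0.065 -0.005 0.08 0 0 0" --pt "-0.065 -0.005 0.1 0 0 0" --pt "-0.065 -0.005 0.11 0 0 0" --pt "-0.065 -0.005 0.11 0 0 0" --pt "-0.065 -0.005 0.11 0 0 0" --pt "-0.065 -0.005 0.11 0 0 0"

```text
clock: 1.9
tool_pos: [506.1, 152.1, 122.3]
tcp_rot: [0.966, 0.259, 0.001, -0.0]
force: [-0.3, 0.1, 0.5]
finger_gap: 45.0
```

Run:
```python
from h import *;from workcell import *
import pickle
from scipy.spatial.transform import Rotation as R
o=observe();T=R.from_quat(o['tcp_rot']);c=np.array([562,182.8])
g=c+65*np.array([np.cos(np.radians(210)),np.sin(np.radians(210))]);print(o['clock'],o['tool_pos'],T.as_euler('xyz',degrees=True),T.inv().apply(np.r_[g,72]-o['tool_pos']))
M=camera_model('wrist');p,d=get_image('wrist');cv2.imwrite('pics/wrist2.png',p[:,:,::-1]);pickle.dump((M,p,d),open('wrist2.pkl','wb'))
b,r,w=analyse(M,p,d,(0,0,512,384));P=fworld(M,d,b)
k=(np.linalg.norm(P[:,:2]-c,axis=1)<85)&(P[:,2]>90)&(P[:,2]<98);print('rimtop',circ(P[k]),k.sum())
```

```text
1.9 [506.06901689 152.10814029 122.29658437] [ 1.79980111e+02 -1.06609670e-01  2.99819933e+01] [-1.30956659  1.36848476 50.29471281]
rimtop (array([560.92208115, 183.06976833]), np.float64(64.17263822116317)) 6451
```

View pics/wrist2.png

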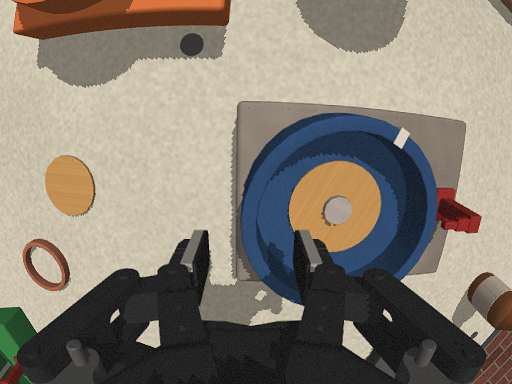

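The rim at about (258,285) passes between the two fingertips. The axis refines to about (561.3,183). Now I descend.

Emit:
send_rows --pt "-0.002 0.001 0.015 0 0 0" --pt "-0.002 0.001 0.03 0 0 0" --pt "-0.002 0.001 0.042 0 0 0" --pt "-0.002 0.001 0.049 0 0 0" --pt "-0.002 0.001 0.049 0 0 0" --pt "-0.002 0.001 0.049 0 0 0"

```text
clock: 2.55
tool_pos: [504.2, 150.2, 72.6]
tcp_rot: [0.966, 0.259, 0.0, -0.0]
force: [0.1, 0.2, -0.4]
finger_gap: 45.0
```

Emit:
send_rows --pt "0 0 0 0 0 0" --pt "0 0 0 0 0 0" --pt "0 0 0 0 0 0" --pt "0 0 0 0 0 0" --pt "0 0 0 0 0 0" --pt "0 0 0 0 0 0" --pt "0 0 0 0 0 0" --gripper 0.0 --squeeze 25

```text
clock: 3.25
tool_pos: [505.6, 151.9, 73.1]
tcp_rot: [0.966, 0.26, 0.002, -0.001]
force: [1.8, 4.0, -0.1]
finger_gap: 9.5
```

Run:
```python
from workcell import observe
from scipy.spatial.transform import Rotation as R
o=observe();print(o['tool_pos'],R.from_quat(o['tcp_rot']).as_euler('xyz',degrees=True),o['force'],o['torque'],o['finger_gap'])
```

```text
[505.55129081 151.90871232  73.11256308] [-179.95923765   -0.26442437   30.08209634] [ 1.78117516  3.97362413 -0.05029951] [ 0.74978899 -0.45894402  0.23607464] 9.526101366054446
```

The rim is pinched (gap 9.5 mm, forces small). First half of the arc is 30°.

Emit:
send_rows --pt "0.0004 -0.0069 0 0 0 6" --pt "0.0014 -0.0137 0 0 0 12" --pt "0.0032 -0.0204 0 0 0 18" --pt "0.0057 -0.0268 0 0 0 24" --pt "0.0088 -0.033 0 0 0 30" --pt "0.0088 -0.033 0 0 0 30" --pt "0.0088 -0.033 0 0 0 30"

```text
clock: 3.95
tool_pos: [497.8, 184.7, 73.1]
tcp_rot: [1.0, 0.0, 0.003, -0.001]
force: [6.8, 3.6, -2.5]
finger_gap: 9.3
```

Emit:
send_rows --pt "0.0004 -0.0069 0 0 0 6" --pt "0.0014 -0.0137 0 0 0 12" --pt "0.0032 -0.0204 0 0 0 18" --pt "0.0057 -0.0268 0 0 0 24" --pt "0.0088 -0.033 0 0 0 30" --pt "0.0106 -0.0359 0 0 0 33" --pt "0.0106 -0.0359 0 0 0 33" --pt "0.0106 -0.0359 0 0 0 33"

```text
clock: 4.75
tool_pos: [509.3, 219.0, 73.1]
tcp_rot: [0.959, -0.284, 0.003, -0.002]
force: [9.1, 0.4, -4.9]
finger_gap: 9.2
```

Run:
```python
from h import *;from workcell import *
import pickle
o=observe();print(o['clock'],o['tool_pos'],o['tcp_rot'],o['force'])
for n in ('wrist','scene'):
    M=camera_model(n);p,d=get_image(n);cv2.imwrite(f'pics/{n}3.png',(p if n=='wrist' else cv2.resize(p[215:330,235:330],None,fx=5,fy=5))[:,:,::-1]);pickle.dump((M,p,d),open(n+'3.pkl','wb'))
```

```text
4.75 [509.32318029 219.01345013  73.10771901] [ 0.95873973 -0.28426564  0.00296583 -0.00154297] [ 9.11461357  0.3848397  -4.88013627]
```

View pics/wrist3.png

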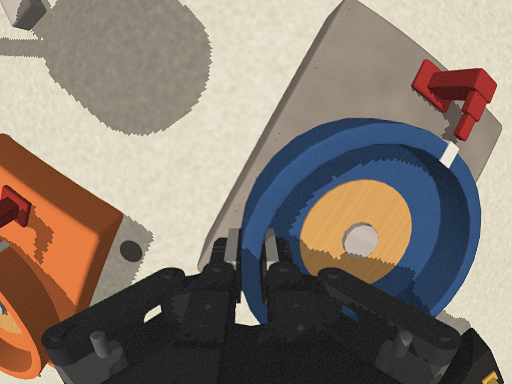

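View pics/scene3.png

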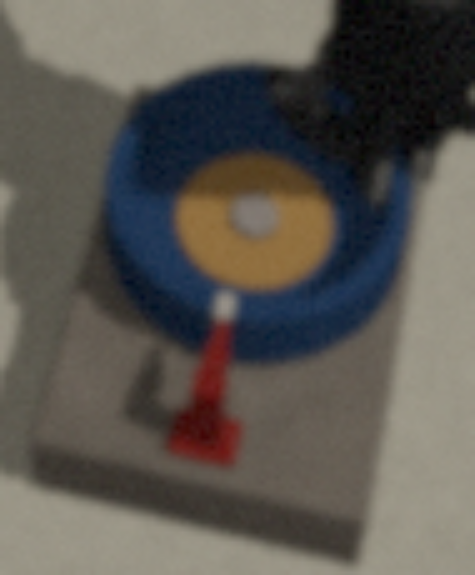

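In both views the mark sits right at the pointer tip (wrist: mark (449,154), tip (461,138)). I'll release and lift.

Emit:
send_rows --pt "0 0 0 0 0 0" --pt "0 0 0 0 0 0" --pt "0 0 0 0 0 0" --pt "0 0 0 0 0 0" --gripper 0.04

```text
clock: 5.25
tool_pos: [505.3, 218.9, 72.3]
tcp_rot: [0.959, -0.284, -0.0, 0.0]
force: [0.3, -0.3, 1.0]
finger_gap: 39.8
```

Emit:
send_rows --pt "0 0 -0.01 0 0 0" --pt "0 0 -0.03 0 0 0" --pt "0 0 -0.06 0 0 0" --pt "0 0 -0.1 0 0 0" --pt "0 0 -0.14 0 0 0" --pt "0 0 -0.16 0 0 0" --pt "0.01 0 -0.16 0 0 0" --pt "0.01 0 -0.16 0 0 0" --pt "0.01 0 -0.16 0 0 0"

```text
clock: 6.15
tool_pos: [513.6, 212.8, 231.3]
tcp_rot: [0.959, -0.284, -0.001, 0.001]
force: [0.6, -0.2, -1.1]
finger_gap: 39.9
```

Run:
```python
from h import *;from workcell import *
import pickle
o=observe();print(o['clock'],o['tool_pos'],o['force'])
for n in ('wrist','scene'):
    M=camera_model(n);p,d=get_image(n);cv2.imwrite(f'pics/{n}4.png',p[:,:,::-1]);pickle.dump((M,p,d),open(n+'4.pkl','wb'))
```

```text
6.15 [513.55787159 212.78599841 231.27397683] [ 0.61530796 -0.24553777 -1.08692664]
```

View pics/wrist4.png

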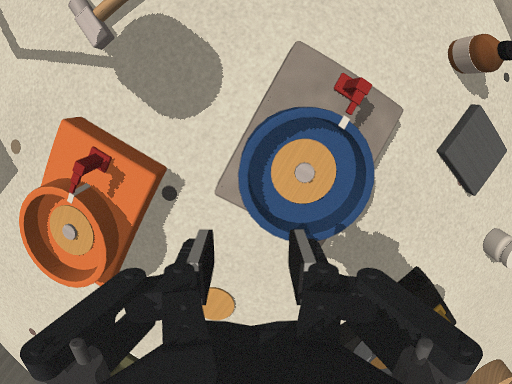

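View pics/scene4.png

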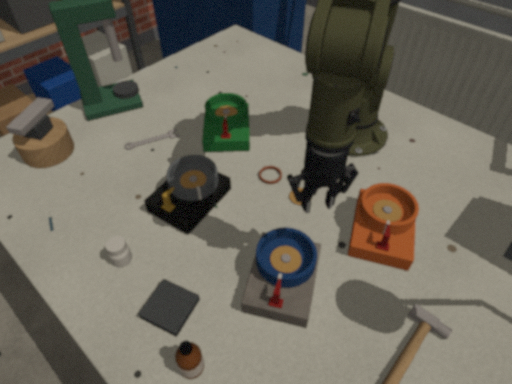

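The wrist view shows the mark at (344,122) touching the pointer tip at about (350,112), and the gripper is clear of the wheel. The grey wheel looks unchanged. A numeric check follows.

Run:
```python
from h import *;import pickle
M,p,d=pickle.load(open('wrist4.pkl','rb'));c=np.array([562,183.3])
b,r,w=analyse(M,p,d,(335,113,353,132));v,u=np.nonzero(w&(d<320));m=fplane(M,np.c_[u,v],95).mean(0)
P=fworld(M,d,analyse(M,p,d,(235,100,380,245))[0]);P=P[P[:,2]>90];print('axis',circ(P))
r=analyse(M,p,d,(330,65,380,125))[1];v2,u2=np.nonzero(r);q=fplane(M,np.c_[u2,v2],98);i=np.argsort(np.linalg.norm(q[:,:2]-c,axis=1))[:6];t=q[i].mean(0)
for cc in(c,circ(P)[0]):
    a=[np.degrees(np.arctan2(*(X[:2]-cc)[::-1])) for X in(t,m)];print(len(u),m,t,a,a[1]-a[0])
# grey region change scene, frame1 vs 4
a=pickle.load(open('scene1.pkl','rb'))[1];z=pickle.load(open('scene4.pkl','rb'))[1]
D=np.abs(a[145:235,140:235].astype(int)-z[145:235,140:235]).max(2);print('grey diff',D.mean(),(D>40).sum())
```

```text
axis (array([562.19251795, 183.47197485]), np.float64(64.0860207217096))
83 [620.26208563 212.61937821  95.        ] [627.73981807 218.68526877  98.        ] [np.float64(28.291907470250585), np.float64(26.713028914455485)] -1.5788785557951002
83 [620.26208563 212.61937821  95.        ] [627.73981807 218.68526877  98.        ] [np.float64(28.24556323258851), np.float64(26.6538772701868)] -1.5916859624017086
grey diff 21.77298245614035 2129
```

Blue is aligned to −1.6°. The grey region differs between frames, so I'll look at whether that is shadow or motion.

Run:
```python
import pickle,cv2,numpy as np
L=[pickle.load(open(f'scene{k}.pkl','rb'))[1][145:235,140:235] for k in(1,4)]
cv2.imwrite('pics/grey.png',cv2.resize(np.hstack(L),None,fx=4,fy=4,interpolation=cv2.INTER_CUBIC)[:,:,::-1])
```

```text
(no output)
```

View pics/grey.png

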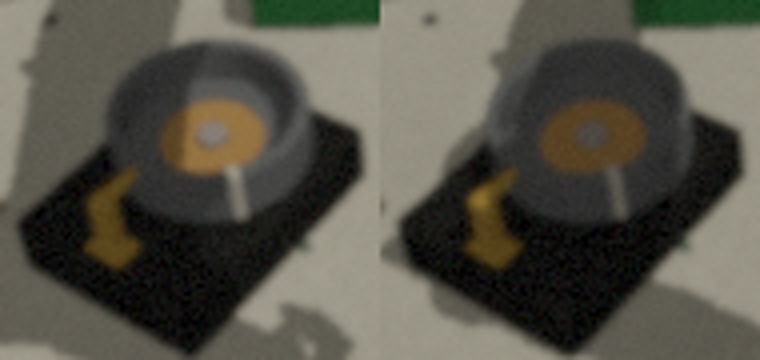

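The difference is only the arm's shadow. The grey mark is in the same place in both frames, at about (235,190) of each crop.

```bash
python3 -c "
from workcell import hand_in
print(hand_in())"
```

```text
the job is handed in; nothing more can be done
None
```

The blue wheel's mark now faces the red pointer. I pinched the blue rim on the side away from the pointer, turned it 63° clockwise, let go and lifted clear. The job was handed in at about 6.3 s on the robot clock.

- **Blue mark:** after release, the wrist camera put it within about 1.6° of the pointer (about 2 mm at the rim, limit 11°). The scene camera agreed by eye.
- **Grey wheel:** its mark had not moved. An image comparison first showed a large difference there, but the crops showed it was only the arm's shadow.
- **Forces:** the reported tool force stayed below about 11 N. The gripper was at 231 mm and touching nothing when I handed in.
- **Disagreement:** the first estimates of the wheel axis from the two fixed cameras differed by up to about 9 mm, 13 mm for one fit. I used the wrist camera's value of about (562, 183) mm instead, and the pinched rim's position agreed with it.

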